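# Sort the parts of a resistance test set into their trays

### The arm

A 6-joint arm with a two-finger parallel gripper is mounted at the origin on the work surface. World frame = base frame: x ahead of the robot, y to its left, z up, the work surface at z = 0. Lengths are in m, angles in degrees, forces in N, time in s.
With the tool pointing down it reaches from about 0.3 to 0.75 m from the base axis. Payload 8.5 kg.
Tool frame: the origin (TCP) lies on the centre line of the jaws, within the pads' length; the fingertips stand tips_ahead ahead of it and the grasp point (between the pads) lies 3 mm ahead of it (tips_ahead is the distance from the TCP to the fingertips, in m); z points along the fingers, y is the line along which they close (so a half turn about z gives the same grasp; the last joint's range is limited). The gripper opens to 85 mm and grips with 20 to 120 N. Pads are 22 mm wide; open, the fingers measure 114 mm over their backs; the gripper's body (76 mm by 85 mm) begins 54 mm behind the grasp point. The pads swing forward as they close: fully open they stand 13 mm farther back than shut.
Start: joints at [-86.878, 21.807, 74.336, -0, 83.858, -12.336], TCP at [0.147, -0.53, 0.253] pointing down, gripper open.
Joint ranges: [-178.18, 178.18], [-50.72, 133.34], [12.68, 142.11], [-81.47, 261.47], [9.98, 163.14], [-165.26, 165.26]. Speed limits (degrees/s): [136.94, 136.94, 180, 180, 180, 180].

### API

Orientations are given as a 3x3 rotation matrix whose columns are the frame's x, y, z axes.
In Python, from rig import observe, get_image, close_job, tips_ahead gives the robot as it stands.
- The arm moves only by the shell command python3 -m creep 'ROWS' [FORCE]. ROWS is a JSON list of rows, 1 to 10 of them, each of 5 numbers: dx, dy, dz in m, then a turn about the tool's z in degrees, then the finger opening in m; each row shifts and turns the commanded pose from where the row before left it, along the tool's axes as they then stand; what a row does not reach is not made up. A row lasts 1/10 s, in which the tool goes at most 0.05 m and 8.59 degrees, less where a joint would pass 70% of its speed; a pose out of reach is approached as far as the arm can. The fingers move at their own pace and stop on an object; FORCE is the grip in N (left out, the last holds). Time passes only in rows, so rows that do not move let the fingers close. It prints the time, the measured TCP pose, the force, the opening and the grip force at its end.
- observe(): the state, without advancing time (a new reading comes with each control period).
- get_image(name): name is "side" or "top" or "wrist"; returns a dict with "pixels" (384x512x3 uint8, red, green, blue), "depth" (384x512 float32, m along the optical axis (not along the pixel's ray), 0 where there is no reading), "K" (3x3 intrinsics, pixels), "extrinsics" (4x4, takes a point from world to camera coordinates). Camera axes: x right, y down, z forward; pixel columns grow to the right and rows downward; lengths in m; the calibration is good to about 2 mm. A picture is of the moment at which its call begins.
- close_job(): hands the job in; it is judged then, once.
The state is a dict: "time_s": time; "q": joint angles; "qvel": joint speeds; "joint_efforts": joint torques, N m; "position": TCP position; "tool_rot": TCP orientation; "ft_force": force on the tool from outside, world axes, zero at the start; "wrist_torque": the same for the moment, N m; "grip_width": finger opening in m; "gripper_force": force on a finger pad.
Only numpy, scipy, OpenCV 4.12 (cv2) and the standard library are available. Lean on these libraries where they do the work, as an engineer would, in place of code of your own. Each camera call takes 0.05 s, during which the arm holds its last target. There are 200 camera calls.

### The job

Clear the loose parts off the measuring bench: lay both copper bars flat in the oblong tray, lengthwise along it, stand both brass terminal posts upright in the square tray, and put the black knob skirt down in the round dish, each part resting on the floor of its tray and not on a rim or another part. Set the parts down rather than dropping them, and leave the spray can and the screwdriver where they are.

Things in the scene. Friction and masses are not known exactly. Their poses are not given: they have to be found in the camera images.
- long_bar: Long flat copper bar, 120 x 20 x 14 mm high (length x width x height). Origin at the centre of its underside; its own y axis runs along its length, z up. Lies flat on the bench, loose, roughly across the robot's view (its length within 26 degrees of world y). About 230 to 390 g.
- short_bar: Short flat copper bar, 75 x 20 x 14 mm high. Origin at the centre of its underside; its own y axis runs along its length, z up. Lies flat on the bench, loose, roughly across the robot's view (its length within 26 degrees of world y). About 140 to 250 g.
- tall_post: Tall brass terminal post, 60 mm high. Round base 32 mm across and 10 mm thick, stem 14 mm across, plain round grip head 24 mm across filling the top 22 mm. Origin at the centre of the underside of the base, z up along the post. Stands upright, loose, on the bench. About 105 to 180 g.
- short_post: Short brass terminal post, 42 mm high. Round base 32 mm across and 10 mm thick, stem 14 mm across, plain round grip head 24 mm across filling the top 22 mm. Origin at the centre of the underside of the base, z up along the post. Stands upright, loose, on the bench. About 90 to 160 g.
- knob: Black plastic instrument knob, 27 mm high: skirt 44 mm across and 6 mm thick at the bottom, round grip 34 mm across above it, white pointer mark on top. Origin at the centre of its underside, z up. Lies skirt down, loose, on the bench. About 45 to 80 g.
- bar_tray: Oblong aluminium tray for the bars, 132 x 172 mm outside, 124 x 164 mm inside. Fixed to the bench, does not move. Origin at the centre of its underside, on the bench top; floor 4 mm thick, so things in it stand 4 mm above the bench; low rim 14 mm high, walls 4 mm thick. Its own y axis runs along its longer side, x across it; its longer side lies within 15 degrees of world y.
- post_tray: Square aluminium tray for the posts, 116 x 116 mm outside, 108 x 108 mm inside. Fixed to the bench, does not move. Origin at the centre of its underside, on the bench top; floor 4 mm thick, so things in it stand 4 mm above the bench; low rim 14 mm high, walls 4 mm thick. Its x and y axes are parallel to its sides, within 15 degrees of the world axes.
- knob_dish: Round aluminium dish for the knob, 124 mm across outside at the rim, 112 mm across at the inner floor. Fixed to the bench, does not move. Origin at the centre of its underside, on the bench top; floor 4 mm thick, so things in it stand 4 mm above the bench; low rim 14 mm high, walls 4 mm thick. 
- spray_can: Bystander: upright spray can 50 mm across and 110 mm high, standing loose between two trays. Origin at the centre of its underside. To be left alone.
- screwdriver: Bystander: screwdriver 170 mm long lying loose on the bench between two trays, pointing away from the robot. To be left alone.

How it is judged:
By the outcome, as a careful person would: the job done as asked, in the order asked, and still so for the second after the job is handed in, with the robot touching nothing.
It also fails if it takes over 128 s, if anything falls off the work surface, if the arm or the gripper's body presses on something with over 40 N, if the wrist force passes 120 N, or if a joint passes its speed limit or range.

## Working session

There is one attempt and no reset: what is moved stays moved. The work goes in short steps, Python scripts to look and compute and a shell command to move; the robot and the scene stay as the last step left them, time stands still between calls to the robot, and variables do not carry over. Pictures are saved under pics/ and viewed, at most 14 in all, crops included, and the job is handed in when it is done.

```bash
ls; mkdir -p pics
python3 - <<'E'
from rig import *
import cv2,numpy as np
s=observe();print({k:np.round(v,3).tolist() for k,v in s.items()},tips_ahead)
for n in("top","side"):
    d=get_image(n);np.savez(f"pics/{n}0.npz",**d)
    cv2.imwrite(f"pics/{n}0.png",cv2.resize(d["pixels"][:,:,::-1],(800,600),interpolation=cv2.INTER_CUBIC))
    print(n,d["K"].tolist(),np.round(d["extrinsics"],3).tolist())
E
```

```text
pics
{'time_s': 0.0, 'q': [-86.878, 21.841, 74.389, 0.0, 83.858, -12.337], 'qvel': [0.042, 0.059, 0.037, 0.007, 0.079, 0.012], 'joint_efforts': [-0.0, -44.846, -23.128, -0.0, 0.005, 0.0], 'position': [0.147, -0.53, 0.253], 'tool_rot': [[0.964, 0.267, -0.0], [0.267, -0.964, 0.002], [0.0, -0.001, -1.0]], 'ft_force': [0.618, -0.566, -0.703], 'wrist_torque': [0.039, 0.049, 0.023], 'gripper_force': 0.0, 'grip_width': 0.085} 0.022
top [[442.8671162522211, 0.0, 249.5666148694879], [0.0, 442.8671162522211, 186.76448132914794], [0.0, 0.0, 1.0]] [[0.147, -0.989, 0.005, -0.065], [-0.962, -0.145, -0.23, 0.536], [0.228, 0.029, -0.973, 0.967], [0.0, 0.0, 0.0, 1.0]]
side [[427.51275186721017, 0.0, 247.9341864612839], [0.0, 427.51275186721017, 192.23481309463278], [0.0, 0.0, 1.0]] [[-0.977, -0.214, 0.015, 0.499], [-0.117, 0.473, -0.873, 0.105], [0.18, -0.854, -0.488, 0.837], [0.0, 0.0, 0.0, 1.0]]
```

View pics/top0.png

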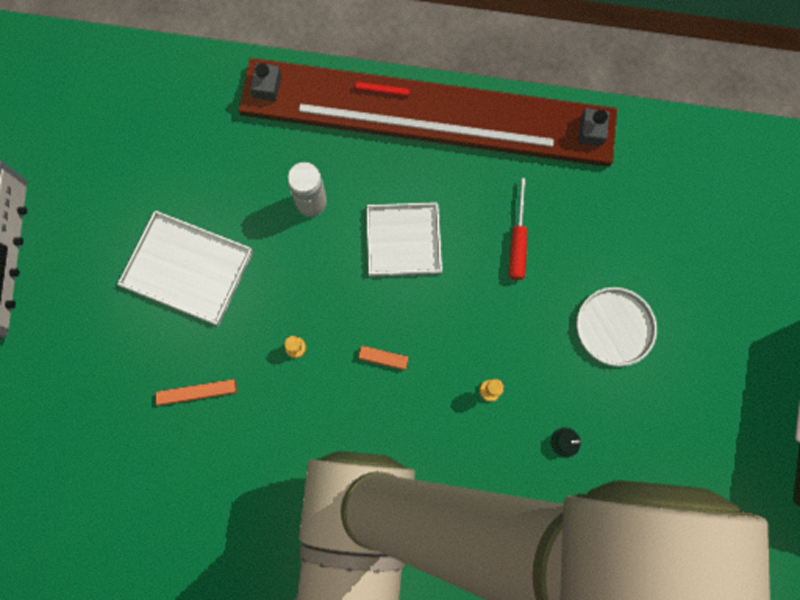

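View pics/side0.png

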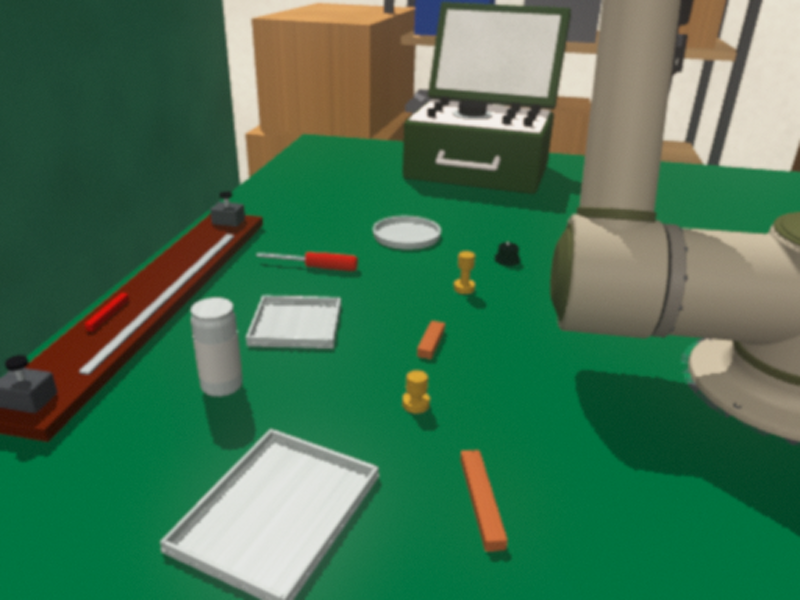

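The top view shows the oblong tray at (185,268), the square tray at (404,240) and the dish at (616,327). The long bar is at (195,392), the short bar at (384,358), posts at (295,347) and (491,390), and the knob at (566,442). The can at (307,190) and the screwdriver at (518,230) are clear of the parts. Next I'll get positions from depth.

```bash
cat > h.py <<'E'
import numpy as np,cv2
def cloud(d):
    K,T,Z=d["K"],d["extrinsics"],d["depth"]
    v,u=np.indices(Z.shape)
    p=np.stack([(u-K[0,2])/K[0,0]*Z,(v-K[1,2])/K[1,1]*Z,Z],-1)
    return (p-T[:3,3])@T[:3,:3]
def plane(d,u,v,z):
    K,T=d["K"],d["extrinsics"];R=T[:3,:3];c=-R.T@T[:3,3]
    r=R.T@np.linalg.inv(K)@[u,v,1];return c+r*(z-c[2])/r[2]
def rect(P):
    (c,s,a)=cv2.minAreaRect((P[:,:2]*1000).astype(np.float32))
    if s[0]>s[1]: a-=90     # a: direction of short side from x; long = a+90
    a=(a+90)%180-90
    return np.round(c,1),np.round(sorted(s),1),round(a,1)
E
python3 - <<'E'
from h import *
for n,wins in dict(top={"long":(150,240,370,412),"short":(350,415,340,375),"postA":(275,315,330,362),"postB":(475,510,370,408),"knob":(545,588,422,462),"btray":(112,256,205,330),"ptray":(360,448,196,282),"dish":(570,662,282,372),"can":(280,335,155,220),"sd":(500,535,170,285)},
 side={"long":(455,512,445,555),"short":(412,450,318,362),"postA":(398,435,368,416),"postB":(448,480,250,297)}).items():
    d=np.load(f"pics/{n}0.npz");W=cloud(d);px=d["pixels"].astype(int)
    g=px[...,1]-np.maximum(px[...,0],px[...,2])
    for k,(a,b,c,e) in wins.items():
        s=np.s_[int(c*.64):int(e*.64),int(a*.64):int(b*.64)]
        w=W[s].reshape(-1,3);m=(w[:,2]>.004)&(g[s].ravel()<20)
        if k in("long","short"): m&=w[:,2]>.010
        if k=="sd": m=(px[s][...,0]-px[s][...,1]).ravel()>60
        w=w[m]; 
        zt=np.percentile(w[:,2],97)
        if "post" in k or k=="knob": t=w[w[:,2]>zt-.008]
        else: t=w
        print(n,k,len(w),"zmax %.3f"%zt,"top mean",np.round(t.mean(0),4),"rect",*rect(t))
E
```

```text
top long 410 zmax 0.017 top mean [0.3549 0.2833 0.0185] rect [346.5 162.2] [ 58.8 358.7] -4.0
top short 253 zmax 0.017 top mean [0.4485 0.0125 0.0177] rect [383.8  17.4] [ 74.9 153.3] 86.0
top postA 150 zmax 0.044 top mean [0.4453 0.1484 0.041 ] rect [445.7 148.7] [21.7 23.2] 13.1
top postB 161 zmax 0.062 top mean [ 0.4223 -0.1538  0.0704] rect [372.6 -86. ] [ 24.  195.5] 36.6
top knob 246 zmax 0.029 top mean [ 0.3643 -0.2749  0.0324] rect [ 344.  -152.2] [ 31.6 284.4] 9.6
top btray 1708 zmax 0.016 top mean [0.5424 0.3404 0.0165] rect [479.6 192. ] [157.  518.3] -23.4
top ptray 1038 zmax 0.017 top mean [0.6365 0.0079 0.0247] rect [506.1 -17.7] [115.  394.1] -78.9
top dish 1013 zmax 0.016 top mean [ 0.5492 -0.3358  0.0181] rect [ 428.3 -218.5] [121.2 461.2] 46.0
top can 617 zmax 0.112 top mean [0.6734 0.1616 0.0856] rect [507.6  74.7] [ 48.1 442.3] -62.3
top sd 303 zmax 0.027 top mean [ 0.6407 -0.1724  0.0295] rect [ 488.8 -113.3] [ 48.4 415. ] 68.5
side long 797 zmax 0.015 top mean [0.3535 0.2948 0.0162] rect [342.2 499. ] [ 46.2 545.5] 3.4
side short 195 zmax 0.015 top mean [0.4489 0.0168 0.013 ] rect [449.   13.7] [19.9 76.5] -4.9
side postA 334 zmax 0.042 top mean [0.4433 0.1629 0.0477] rect [392.8 454.1] [ 21.9 642.6] 9.8
side postB 222 zmax 0.060 top mean [ 0.4242 -0.1512  0.0574] rect [ 424.4 -153.7] [21.7 24.1] 26.4
```

Run:
```python
from h import *
for n,wins in dict(top={"long":(150,240,370,412),"short":(350,415,340,375),"postA":(275,315,330,362),"postB":(475,510,370,408),"knob":(545,588,422,462),"btray":(112,256,205,330),"ptray":(360,448,196,282),"dish":(570,662,282,372),"can":(280,335,155,220),"sd":(500,535,170,285)},
 side={"long":(455,512,445,555),"short":(412,450,318,362),"postA":(398,435,368,416),"postB":(448,480,250,297),"knob":(490,525,238,268),"btray":(155,385,425,600),"ptray":(245,345,290,352),"dish":(370,445,212,252)}).items():
    d=np.load(f"pics/{n}0.npz");W=cloud(d);px=d["pixels"].astype(int)
    g=px[...,1]-np.maximum(px[...,0],px[...,2])
    for k,(a,b,c,e) in wins.items():
        s=np.s_[int(c*.64):int(e*.64),int(a*.64):int(b*.64)]
        w=W[s].reshape(-1,3);z=w[:,2];m=(d["depth"][s].ravel()>.1)&(z>.004)&(z<.13)&(g[s].ravel()<20)
        zr={"long":(.010,.02),"short":(.010,.02),"postA":(.036,.05),"postB":(.052,.07),"knob":(.02,.035),"btray":(.003,.022),"ptray":(.003,.022),"dish":(.003,.022),"can":(.1,.12),"sd":(.004,.04)}[k]
        t=w[m&(z>zr[0])&(z<zr[1])]
        if k=="sd":t=t[((px[s][...,0]-px[s][...,1]).ravel()>60)[m&(z>zr[0])&(z<zr[1])]]
        mm=(t[:,:2].min(0)+t[:,:2].max(0))/2
        print(n,k,len(t),"mean",np.round(t.mean(0),4),"rect",*rect(t))
```

```text
top long 408 mean [0.3552 0.2848 0.0134] rect [355.7 284.3] [ 20.2 118. ] 17.8
top short 252 mean [0.4491 0.0127 0.0135] rect [449.3  12.7] [20.  74.7] -6.0
top postA 86 mean [0.4453 0.1484 0.041 ] rect [445.7 148.7] [21.7 23.2] 13.1
top postB 91 mean [ 0.4236 -0.155   0.0589] rect [ 423.4 -154.9] [20.6 22.3] 6.5
top knob 171 mean [ 0.3646 -0.2763  0.0263] rect [ 364.6 -276.3] [31.1 31.9] 56.5
top btray 1693 mean [0.5445 0.3435 0.0073] rect [545.3 342.9] [131.3 174.1] -13.6
top ptray 1021 mean [0.642  0.0083 0.0074] rect [642.4   9. ] [115.  116.3] -78.9
top dish 1003 mean [ 0.5516 -0.339   0.0076] rect [ 550.6 -336.6] [120.5 121. ] -52.1
top can 309 mean [0.6819 0.1655 0.109 ] rect [683.2 165.1] [44.  45.4] -81.2
top sd 301 mean [ 0.643  -0.1734  0.0227] rect [ 645.  -174.3] [24.2 84.5] -87.9
side long 792 mean [0.3535 0.2917 0.0132] rect [354.8 286.1] [ 20.6 118.6] 17.8
side short 195 mean [0.4489 0.0168 0.013 ] rect [449.   13.7] [19.9 76.5] -4.9
side postA 103 mean [0.445  0.1517 0.0406] rect [445.  150.7] [21.3 24.2] -42.8
side postB 59 mean [ 0.4241 -0.1514  0.0576] rect [ 424.4 -153.7] [21.7 24.1] 26.4
side knob 68 mean [ 0.3638 -0.2714  0.0249] rect [ 364.6 -273.8] [29.6 29.9] 40.9
side btray 4071 mean [0.5474 0.3516 0.0073] rect [545.3 343.1] [133.2 173.6] -13.1
side ptray 912 mean [0.6426 0.0127 0.0079] rect [641.9  10.1] [114.6 119.9] 10.8
side dish 373 mean [ 0.5504 -0.3371  0.0085] rect [ 549.8 -335.8] [119.5 124.4] -3.3
```

Combined estimates, in mm, with the angle being the short side's direction from x:

| Item | x | y | Angle |
|---|---|---|---|
| Long bar | 355 | 285 | 17.8° |
| Short bar | 449 | 13 | −5.5° |
| Tall post | 424 | −154 | – |
| Short post | 445 | 150 | – |
| Knob | 364.6 | −275 | – |
| Oblong tray | 545 | 343 | −13.3° |
| Square tray | 642 | 9.5 | 11° |
| Dish | 550 | −336 | – |

First I'll move over the long bar.

```bash
cat >> h.py <<'E'
def go(x,y,z,phi=None):
    "print tool-frame shift from here to the target (m), and turn wanted"
    from rig import observe,tips_ahead
    s=observe();R=np.array(s["tool_rot"]);p=np.array(s["position"])
    d=R.T@(np.array([x,y,z])-p);f=np.degrees(np.arctan2(R[1,1],R[0,1]))
    print("at",p.round(4),"phi %.1f w %.4f F"%(f,s["grip_width"]),np.round(s["ft_force"],1),"t %.1f tips %.4f"%(s["time_s"],tips_ahead))
    print("shift",d.round(4),"dist %.3f"%np.linalg.norm(d),"turn",None if phi is None else round((f-phi+180)%360-180,1))
E
A='[0.0344,-0.0311,0,0,0.085]'
python3 -m creep '[[0.034,-0.031,0,0,0.085],[0.034,-0.031,0,0,0.085],[0.034,-0.031,0,0,0.085],[0.034,-0.031,0,0,0.085],[0.034,-0.031,0,0,0.085],[0.034,-0.031,0,0,0.085],[0.034,-0.031,0,0,0.085],[0.034,-0.031,0,0,0.085],[0.034,-0.031,0,0,0.085],[0.034,-0.031,0,0,0.085]]' 60
python3 -c "from h import *;go(.355,.285,.12,17.8)"
```

```text
time_s: 1.1
position: [0.3922, -0.1388, 0.2533]
tool_rot: [[0.964, 0.266, -0.0], [0.266, -0.964, 0.0], [-0.0, -0.0, -1.0]]
ft_force: [0.4, -0.9, -0.9]
grip_width: 0.085
gripper_force: 0.0
at [ 0.3922 -0.1388  0.2533] phi -74.6 w 0.0850 F [ 0.4 -0.9 -0.9] t 1.1 tips 0.0220
shift [ 0.0771 -0.4184  0.1333] dist 0.446 turn -92.4
```

```bash
python3 -m creep '[[0.0086,-0.0465,0,0,0.085],[0.0086,-0.0465,0,0,0.085],[0.0086,-0.0465,0,0,0.085],[0.0086,-0.0465,0,0,0.085],[0.0086,-0.0465,0,0,0.085],[0.0086,-0.0465,0,0,0.085],[0.0086,-0.0465,0,0,0.085],[0.0086,-0.0465,0,0,0.085],[0.0086,-0.0465,0,0,0.085]]' 60 >/dev/null
python3 -m creep '[[0,0,0,-8.4,0.05],[0,0,0,-8.4,0.05],[0,0,0.02,-8.4,0.05],[0,0,0.02,-8.4,0.05],[0,0,0.02,-8.4,0.05],[0,0,0.02,-8.4,0.05],[0,0,0.02,-8.4,0.05],[0,0,0.02,-8.4,0.05],[0,0,0.01,-8.4,0.05],[0,0,0,-8.4,0.05]]' >/dev/null
python3 -m creep '[[0,0,0,-8.4,0.05],[0,0,0,0,0.05],[0,0,0,0,0.05]]'
python3 - <<'E'
from h import *
from rig import *
go(.355,.285,.12,17.8)
d=get_image("wrist");cv2.imwrite("pics/w1.png",d["pixels"][:,:,::-1])
W=cloud(d);px=d["pixels"].astype(int);m=(px[...,0]-px[...,2]>50)&(W[...,2]>.009)&(W[...,2]<.02)&(d["depth"]>.05)
print(m.sum(),rect(W[m]))
E
```

```text
time_s: 3.3
position: [0.3547, 0.2833, 0.1233]
tool_rot: [[-0.303, 0.953, -0.0], [0.953, 0.303, -0.0], [-0.0, -0.0, -1.0]]
ft_force: [-0.3, -0.1, 0.8]
grip_width: 0.0502
gripper_force: 0.0
at [0.3547 0.2833 0.1233] phi 17.6 w 0.0502 F [-0.3 -0.1  0.8] t 3.3 tips 0.0220
shift [0.0015 0.0008 0.0033] dist 0.004 turn -0.2
4118 (array([378.9, 241.1]), array([ 43.7, 221. ]), 30.4)
```

View pics/w1.png

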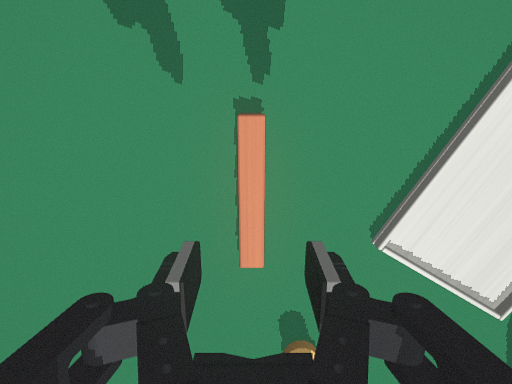

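The wrist view shows the bar at columns 238–266, centred between the fingertips (190 and 316), and parallel to them. I'll go down and grip it.

```bash
python3 -m creep '[[0.0015,0.0008,0.02,0,0.05],[0,0,0.02,0,0.05],[0,0,0.02,0,0.05],[0,0,0.02,0,0.05],[0,0,0.01,0,0.05],[0,0,0.007,0,0.05],[0,0,0,0,0.05],[0,0,0,0,0.012],[0,0,0,0,0.012],[0,0,0,0,0.012]]' 60
python3 -m creep '[[0,0,0,0,0.012],[0,0,0,0,0.012],[0,0,0,0,0.012],[0,0,0,0,0.012],[0,0,0,0,0.012]]' 60
python3 -c "
from h import *;from rig import *
go(.516,.350,.15,-13.3)"
```

```text
time_s: 4.35
position: [0.355, 0.285, 0.0272]
tool_rot: [[-0.307, 0.952, 0.001], [0.952, 0.307, 0.0], [0.0, 0.001, -1.0]]
ft_force: [-2.0, -1.8, 6.4]
grip_width: 0.0176
gripper_force: 59.1
time_s: 4.85
position: [0.3551, 0.2851, 0.0272]
tool_rot: [[-0.307, 0.952, 0.001], [0.952, 0.307, 0.0], [0.0, 0.001, -1.0]]
ft_force: [-1.1, -0.8, 7.3]
grip_width: 0.0181
gripper_force: 59.1
at [0.3551 0.2851 0.0272] phi 17.9 w 0.0181 F [-1.1 -0.8  7.3] t 4.8 tips 0.0220
shift [ 0.0125  0.1732 -0.1226] dist 0.213 turn 31.2
```

```bash
python3 -m creep '[[0,0,-0.01,0,0.012],[0,0,-0.02,0,0.012],[0,0,-0.03,0,0.012],[0.003,0.044,0,0,0.012],[0.003,0.044,0,0,0.012],[0.003,0.044,0,0,0.012],[0.003,0.042,0,0,0.012],[0,0,0,0,0.012]]' 60
python3 -m creep '[[0,0,0,7.8,0.012],[0,0,0,7.8,0.012],[0,0,0,7.8,0.012],[0,0,0,7.8,0.012],[0,0,0,0,0.012],[0,0,0,0,0.012]]'
python3 - <<'E'
from h import *
from rig import *
go(.516,.350,.0315,-13.3)
d=get_image("wrist");cv2.imwrite("pics/w2.png",d["pixels"][:,:,::-1])
W=cloud(d);px=d["pixels"].astype(int);m=(px[...,0]-px[...,2]>50)&(d["depth"]>.05)
m[:,:215]=0;m[:,300:]=0
print(m.sum(),rect(W[m]),W[m].mean(0),np.percentile(W[m][:,2],[2,50,98]))
E
```

```text
time_s: 5.65
position: [0.5211, 0.3508, 0.0868]
tool_rot: [[-0.306, 0.952, 0.004], [0.952, 0.306, 0.002], [0.0, 0.004, -1.0]]
ft_force: [-0.4, 0.1, -2.9]
grip_width: 0.0184
gripper_force: 59.7
time_s: 6.25
position: [0.5167, 0.3497, 0.0867]
tool_rot: [[0.227, 0.974, -0.0], [0.974, -0.227, -0.0], [-0.0, -0.0, -1.0]]
ft_force: [0.1, 0.1, -2.0]
grip_width: 0.018
gripper_force: 59.7
at [0.5167 0.3497 0.0867] phi -13.1 w 0.0180 F [ 0.1  0.1 -2. ] t 6.2 tips 0.0220
shift [ 0.0002 -0.0007  0.0552] dist 0.055 turn 0.2
9023 (array([517.4, 352.2]), array([ 19.4, 114.3]), -13.0) [0.51903483 0.35872323 0.07299796] [0.07175713 0.07300681 0.07419676]
```

View pics/w2.png

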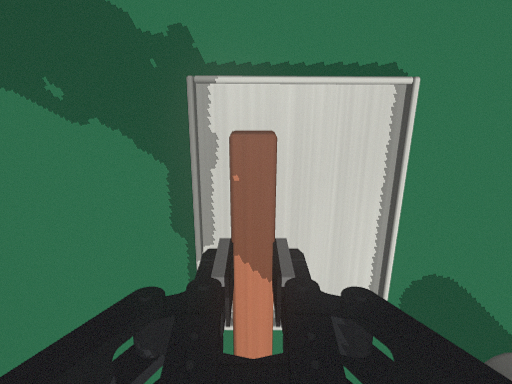

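The bar is level and parallel to the tray, with its left edge at about column 230 and the tray's inner wall at 210. Its top is 13.7 mm below the TCP. Lowering it now.

```bash
python3 -m creep '[[0,0,0.015,0,0.012],[0,0,0.015,0,0.012],[0,0,0.012,0,0.012],[0,0,0.006,0,0.012],[0,0,0.003,0,0.012],[0,0,0.002,0,0.012],[0,0,0.001,0,0.012],[0,0,0.0008,0,0.012],[0,0,0,0,0.012],[0,0,0,0,0.012]]' 60
```

```text
time_s: 7.3
position: [0.5171, 0.3498, 0.0318]
tool_rot: [[0.231, 0.973, 0.0], [0.973, -0.231, 0.0], [0.0, 0.0, -1.0]]
ft_force: [0.1, 0.9, -2.5]
grip_width: 0.0177
gripper_force: 59.7
```

```bash
python3 -m creep '[[0,0,0.0005,0,0.012],[0,0,0,0,0.012]]'|grep -E "pos|ft_"
python3 -m creep '[[0,0,0.0005,0,0.012],[0,0,0,0,0.012]]'|grep -E "pos|ft_"
```

```text
position: [0.5171, 0.3498, 0.0313]
ft_force: [-1.0, -0.1, -1.2]
position: [0.5171, 0.3498, 0.0313]
ft_force: [-3.4, -0.9, 4.6]
```

Contact. I'll open a little, lift, and head for the short bar.

```bash
python3 -m creep '[[0,0,0,0,0.028],[0,0,0,0,0.028],[0,0,0,0,0.028],[0,0,-0.005,0,0.028],[0,0,-0.015,0,0.03],[0,0,-0.03,0,0.05],[0,0,-0.03,0,0.05],[0,0,0,0,0.05]]' 60
python3 -c "
from h import *;from rig import *
go(.449,.0132,.12,-5.5)
d=get_image('wrist');W=cloud(d);px=d['pixels'].astype(int);m=(px[...,0]-px[...,2]>50)&(d['depth']>.05)
m[:,:190]=0;m[:,320:]=0
print(m.sum(),rect(W[m]),np.percentile(W[m][:,2],[2,50,98]))"
```

```text
time_s: 8.5
position: [0.5186, 0.3505, 0.115]
tool_rot: [[0.231, 0.973, 0.007], [0.973, -0.231, 0.003], [0.005, 0.006, -1.0]]
ft_force: [0.5, -0.3, -0.0]
grip_width: 0.0502
gripper_force: 0.0
at [0.5186 0.3505 0.115 ] phi -13.3 w 0.0502 F [ 0.5 -0.3 -0. ] t 8.5 tips 0.0220
shift [-0.3443  0.0101 -0.0065] dist 0.344 turn -7.8
4297 (array([517.5, 349.9]), array([ 19.2, 118.6]), -13.3) [0.01614704 0.01759006 0.01891832]
```

The long bar lies flat at (517.5, 350) with its top at 18 mm. Moving to the short bar.

```bash
python3 -m creep '[[-0.043,0.0013,0,0,0.05],[-0.043,0.0013,0,0,0.05],[-0.043,0.0013,0,0,0.05],[-0.043,0.0013,0,0,0.05],[-0.043,0.0013,0,0,0.05],[-0.043,0.0013,0,0,0.05],[-0.043,0.0013,0,0,0.05],[-0.043,0.0013,0,0,0.05],[0,0,0,-7.8,0.05],[0,0,0,0,0.05]]' >/dev/null
python3 -m creep '[[0,0,0,0,0.05],[0,0,0,0,0.05]]' >/dev/null
python3 - <<'E'
from h import *
from rig import *
d=get_image('wrist');W=cloud(d);px=d['pixels'].astype(int);m=(px[...,0]-px[...,2]>50)&(d['depth']>.05)
m[:,:190]=0;m[:,320:]=0
c,s,a=rect(W[m]);print(m.sum(),c,s,a,np.percentile(W[m][:,2],[2,50,98]))
go(.449,.0132,.027,-5.5);go(c[0]/1e3,c[1]/1e3,.027,a)
E
```

```text
3611 [445.4  59.9] [ 28.8 170.6] 1.6 [0.00666303 0.01340425 0.03172288]
at [0.4476 0.0134 0.1103] phi -5.6 w 0.0497 F [-0.6  0.5  0.2] t 9.8 tips 0.0220
shift [-0.0001  0.0014  0.0833] dist 0.083 turn -0.1
at [0.4476 0.0134 0.1103] phi -5.6 w 0.0497 F [-0.6  0.5  0.2] t 9.8 tips 0.0220
shift [ 0.046  -0.0067  0.0833] dist 0.095 turn -7.2
```

```bash
python3 -m creep '[[0,0.0014,0.02,0,0.05],[0,0,0.02,0,0.05],[0,0,0.02,0,0.05],[0,0,0.013,0,0.05],[0,0,0.007,0,0.05],[0,0,0.003,0,0.05],[0,0,0,0,0.05],[0,0,0,0,0.012],[0,0,0,0,0.012],[0,0,0,0,0.012]]' 60|grep -E "pos|ft_|grip"
python3 -m creep '[[0,0,0,0,0.012],[0,0,0,0,0.012],[0,0,0,0,0.012],[0,0,0,0,0.012]]' 60|grep -E "pos|ft_|grip"
python3 -m creep '[[0,0,-0.01,0,0.012],[0,0,-0.02,0,0.012],[0,0,-0.03,0,0.012],[0,0,0,0,0.012],[0,0,0,0,0.012]]' 60|grep -E "pos|ft_|grip"
python3 - <<'E'
from h import *
from rig import *
d=get_image('wrist');W=cloud(d);px=d['pixels'].astype(int);m=(px[...,0]-px[...,2]>50)&(d['depth']>.05)&(W[...,2]>.06)
c,s,a=rect(W[m]);print(m.sum(),c,s,a,np.percentile(W[m][:,2],[2,50,98]))
c=np.array([.5453,.343]);t=np.radians(-13.3);e=c+.028*np.array([np.cos(t),np.sin(t)]);print(e)
go(*e,.087,-13.2)
E
```

```text
position: [0.4492, 0.0125, 0.0282]
ft_force: [-2.4, 0.0, 6.6]
grip_width: 0.0184
gripper_force: 58.9
position: [0.4492, 0.0125, 0.0283]
ft_force: [-1.1, -0.3, 6.2]
grip_width: 0.0177
gripper_force: 58.9
position: [0.4491, 0.0125, 0.088]
ft_force: [-0.1, 0.5, -2.2]
grip_width: 0.0178
gripper_force: 59.3
5972 [449.3  11.9] [19.7 75.2] -5.6 [0.06786203 0.07321922 0.07444999]
[0.57254901 0.33655861]
at [0.4487 0.0126 0.0873] phi -5.5 w 0.0180 F [-0.1 -0.4 -2.2] t 11.8 tips 0.0220
shift [3.344e-01 9.200e-02 3.000e-04] dist 0.347 turn 7.7
```

```bash
python3 -m creep '[[0.0418,0.0115,0,0,0.012],[0.0418,0.0115,0,0,0.012],[0.0418,0.0115,0,0,0.012],[0.0418,0.0115,0,0,0.012],[0.0418,0.0115,0,0,0.012],[0.0418,0.0115,0,0,0.012],[0.0418,0.0115,0,0,0.012],[0.0418,0.0115,0,0,0.012],[0,0,0,7.7,0.012],[0,0,0,0,0.012]]' >/dev/null
python3 -m creep '[[0,0,0,0,0.012],[0,0,0,0,0.012]]' |grep ft_
python3 - <<'E'
from h import *
from rig import *
d=get_image('wrist');cv2.imwrite("pics/w3.png",d["pixels"][:,:,::-1]);W=cloud(d);px=d['pixels'].astype(int);m=(px[...,0]-px[...,2]>50)&(d['depth']>.05)&(W[...,2]>.06)
c,s,a=rect(W[m]);print(m.sum(),c,s,a,np.percentile(W[m][:,2],[2,50,98]))
go(.5725,.3366,.0325,-13.2)
E
```

```text
ft_force: [0.5, -0.2, -1.0]
5577 [572.7 334.7] [19.3 74.4] -13.1 [0.07102803 0.07228454 0.07344766]
at [0.5729 0.3356 0.0873] phi -13.2 w 0.0179 F [ 0.2 -0.6 -1.4] t 13.0 tips 0.0220
shift [ 0.0009 -0.0005  0.0548] dist 0.055 turn 0.0
```

View pics/w3.png

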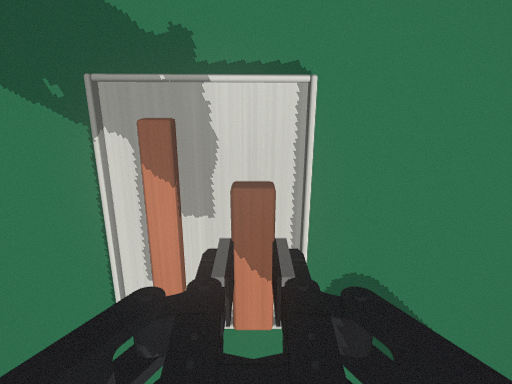

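The long bar sits at columns 138–185, parallel to the tray wall. The short bar is over clear floor, between columns 185 and 300. Lowering.

```bash
python3 -m creep '[[0,0,0.015,0,0.012],[0,0,0.015,0,0.012],[0,0,0.012,0,0.012],[0,0,0.006,0,0.012],[0,0,0.003,0,0.012],[0,0,0.002,0,0.012],[0,0,0.001,0,0.012],[0,0,0,0,0.012],[0,0,0,0,0.012]]' 60|grep -E "pos|ft_"
python3 -m creep '[[0,0,0.0005,0,0.012],[0,0,0,0,0.012]]'|grep -E "pos|ft_"
```

```text
position: [0.5731, 0.3366, 0.0339]
ft_force: [0.2, -0.8, -3.3]
position: [0.573, 0.3365, 0.0331]
ft_force: [-0.4, -0.4, -2.4]
```

```bash
python3 -m creep '[[0,0,0.0006,0,0.012],[0,0,0,0,0.012]]'|grep -E "pos|ft_"
python3 -m creep '[[0,0,0.0006,0,0.012],[0,0,0,0,0.012]]'|grep -E "pos|ft_"
```

```text
position: [0.5729, 0.3364, 0.0324]
ft_force: [0.1, 0.4, -2.7]
position: [0.573, 0.3365, 0.0323]
ft_force: [-1.9, -1.6, 3.1]
```

```bash
python3 -m creep '[[0,0,0,0,0.028],[0,0,0,0,0.028],[0,0,0,0,0.028],[0,0,-0.005,0,0.028],[0,0,-0.015,0,0.03],[0,0,-0.03,0,0.06],[0,0,-0.03,-8,0.06],[0,0,0,-8,0.06],[0,0,0,-8,0.06],[0,0,0,0,0.06]]' 60 | grep -E "pos|ft_|grip_w"
python3 -c "
from h import *;from rig import *
go(.4454,.1497,.115,11)
d=get_image('top');W=cloud(d);px=d['pixels'].astype(int);m=(px[...,0]-px[...,2]>60)&(d['depth']>.05)&(W[...,2]>.007)&(W[...,2]<.03)
n,l,st,_=cv2.connectedComponentsWithStats(m.astype('uint8'))
for i in range(1,n):
  if st[i,4]>60: print(st[i],rect(W[l==i]),np.percentile(W[l==i][:,2],[2,50,98]).round(4))
"
```

```text
position: [0.5732, 0.3366, 0.1133]
ft_force: [-0.0, -1.0, -0.0]
grip_width: 0.0599
at [0.5732 0.3366 0.1133] phi 10.8 w 0.0599 F [-0. -1. -0.] t 15.5 tips 0.0220
shift [-0.1595 -0.1606 -0.002 ] dist 0.226 turn -0.2
[ 153   37  242   67 5697] (array([8.666e+02, 7.000e-01]), array([100.3, 617.7]), -0.2) [0.0176 0.0215 0.0257]
[326 144  11  34 324] (array([ 645.4, -173.7]), array([24.5, 84.5]), -87.4) [0.0147 0.0228 0.0277]
[115 152  24  16 197] (array([573. , 329.5]), array([19.5, 62.7]), -13.4) [0.0112 0.0172 0.021 ]
[101 171  36  21 305] (array([515.9, 336.9]), array([19.9, 94.1]), -13.3) [0.0118 0.0168 0.0209]
```

```bash
python3 -m creep '[[-0.032,-0.0321,0,0,0.06],[-0.032,-0.0321,0,0,0.06],[-0.032,-0.0321,0,0,0.06],[-0.032,-0.0321,0,0,0.06],[-0.0315,-0.0322,0,0,0.06],[0,0,0,0,0.06],[0,0,0,0,0.06]]' >/dev/null
python3 - <<'E'
from h import *
from rig import *
d=get_image('wrist');cv2.imwrite("pics/w4.png",d["pixels"][:,:,::-1]);W=cloud(d);px=d['pixels'].astype(int);m=(px[...,0]-px[...,2]>50)&(d['depth']>.05)&(W[...,2]>.038)&(W[...,2]<.048)
c,s,a=rect(W[m]);print(m.sum(),c,s,a,np.percentile(W[m][:,2],[2,50,98]))
go(.4454,.1497,.036,11);go(c[0]/1e3,c[1]/1e3,.036)
E
```

```text
1024 [443.6 148.7] [22.9 23.2] -68.4 [0.03940939 0.04158043 0.04285504]
at [0.4458 0.15   0.1124] phi 10.6 w 0.0600 F [ 0.4  0.8 -0.3] t 16.3 tips 0.0220
shift [-0.0002 -0.0006  0.0764] dist 0.076 turn -0.4
at [0.4458 0.15   0.1124] phi 10.6 w 0.0600 F [ 0.4  0.8 -0.3] t 16.3 tips 0.0220
shift [-0.0008 -0.0025  0.0764] dist 0.076 turn None
```

View pics/w4.png

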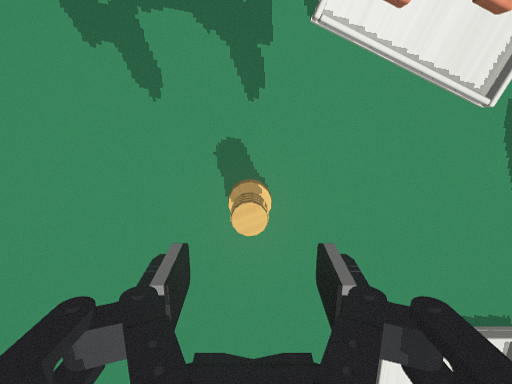

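The short post's head is at (249,218), close to the finger midline at column 253. Going down to grip it.

```bash
python3 -m creep '[[-0.0005,-0.0016,0.02,0,0.06],[0,0,0.02,0,0.06],[0,0,0.02,0,0.055],[0,0,0.01,0,0.05],[0,0,0.005,0,0.05],[0,0,0.0014,0,0.05],[0,0,0,0,0.05],[0,0,0,0,0.016],[0,0,0,0,0.016],[0,0,0,0,0.016]]' 40|grep -E "pos|ft_|grip"
python3 -m creep '[[0,0,0,0,0.016],[0,0,0,0,0.016],[0,0,0,0,0.016],[0,0,0,0,0.016]]' 40|grep -E "pos|ft_|grip"
python3 -m creep '[[0,0,-0.01,0,0.016],[0,0,-0.02,0,0.016],[0,0,-0.03,0,0.016],[0,0,0,0,0.016],[0,0,0,0,0.016]]'|grep -E "pos|ft_|grip"
python3 - <<'E'
from h import *
from rig import *
c=np.array([.642,.0095]);t=np.radians(11);e=c+.027*np.array([-np.sin(t),np.cos(t)]);print(e)
go(*e,.1,11)
E
```

```text
position: [0.4437, 0.149, 0.036]
ft_force: [-1.3, -0.2, 6.3]
grip_width: 0.0226
gripper_force: 39.1
position: [0.4437, 0.149, 0.036]
ft_force: [-0.7, 0.2, 5.9]
grip_width: 0.0227
gripper_force: 39.1
position: [0.4434, 0.149, 0.0959]
ft_force: [-0.3, -0.6, -2.3]
grip_width: 0.0227
gripper_force: 39.5
[0.63684816 0.03600393]
at [0.4434 0.149  0.0959] phi 10.8 w 0.0227 F [-0.3 -0.6 -2.3] t 18.2 tips 0.0220
shift [-0.1471  0.1689 -0.0039] dist 0.224 turn -0.2
```

```bash
python3 -m creep '[[-0.0294,0.0338,0,0,0.016],[-0.0294,0.0338,0,0,0.016],[-0.0294,0.0338,0,0,0.016],[-0.0294,0.0338,0,0,0.016],[-0.0294,0.0338,0,0,0.016],[0,0,0,0,0.016],[0,0,0,0,0.016]]' |grep -E "ft_|grip"
python3 - <<'E'
from h import *
from rig import *
d=get_image('wrist');cv2.imwrite("pics/w5.png",d["pixels"][:,:,::-1])
go(.6368,.036,.0405,11)
E
```

```text
ft_force: [-0.2, 1.2, -1.5]
grip_width: 0.0227
gripper_force: 39.8
at [0.6359 0.0364 0.094 ] phi 10.8 w 0.0230 F [-0.7 -0.2 -1.2] t 18.9 tips 0.0220
shift [-0.0006  0.001   0.0534] dist 0.053 turn -0.2
```

View pics/w5.png

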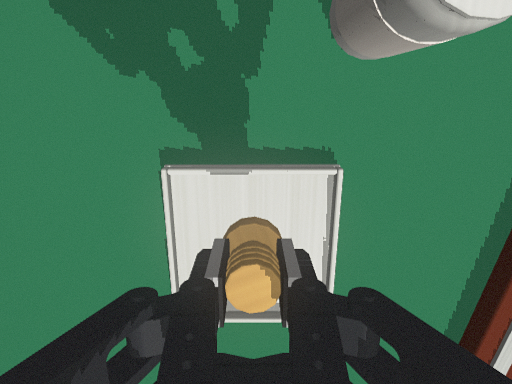

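The short post hangs upright over the tray, with its head at (253,285), and the can is well clear. Lowering.

```bash
python3 -m creep '[[0,0,0.015,0,0.016],[0,0,0.015,0,0.016],[0,0,0.012,0,0.016],[0,0,0.006,0,0.016],[0,0,0.003,0,0.016],[0,0,0.0015,0,0.016],[0,0,0,0,0.016],[0,0,0,0,0.016]]'|grep -E "pos|ft_"
python3 -m creep '[[0,0,0.0005,0,0.016],[0,0,0,0,0.016]]'|grep -E "pos|ft_"
```

```text
position: [0.6371, 0.0361, 0.0434]
ft_force: [-0.3, 0.3, -0.5]
position: [0.637, 0.0361, 0.0426]
ft_force: [0.4, -0.4, -1.1]
```

```bash
python3 -m creep '[[0,0,0.001,0,0.016],[0,0,0.0006,0,0.016],[0,0,0,0,0.016],[0,0,0,0,0.016]]'|grep -E "pos|ft_"
python3 -m creep '[[0,0,0.0005,0,0.016],[0,0,0,0,0.016]]'|grep -E "pos|ft_"
python3 -m creep '[[0,0,0.0005,0,0.016],[0,0,0,0,0.016]]'|grep -E "pos|ft_"
```

```text
position: [0.6369, 0.0361, 0.0408]
ft_force: [-0.2, -0.2, -1.6]
position: [0.6369, 0.0361, 0.0403]
ft_force: [-0.5, -1.3, -1.9]
position: [0.637, 0.0361, 0.0401]
ft_force: [-0.8, 0.5, 1.5]
```

```bash
python3 -m creep '[[0,0,0,0,0.026],[0,0,0,0,0.035],[0,0,0,0,0.042],[0,0,0,0,0.042],[0,0,-0.01,0,0.05],[0,0,-0.03,0,0.06],[0,0,-0.04,0,0.06],[0,0,0,0,0.06]]' 40 | grep -E "pos|ft_|grip_w"
python3 -c "
from h import *;from rig import *
go(.424,-.1543,.12,11)
d=get_image('wrist');W=cloud(d);px=d['pixels'].astype(int);m=(px[...,0]-px[...,2]>50)&(d['depth']>.05)&(W[...,2]>.038)&(W[...,2]<.055)
print(rect(W[m]),np.percentile(W[m][:,2],[2,50,98]).round(4))
"
```

```text
position: [0.6392, 0.0359, 0.1261]
ft_force: [0.4, -0.8, 0.0]
grip_width: 0.0601
at [0.6392 0.0359 0.1261] phi 10.8 w 0.0601 F [ 0.4 -0.8  0. ] t 21.6 tips 0.0220
shift [-0.1467 -0.247   0.0041] dist 0.287 turn -0.2
(array([636.9,  36.4]), array([23.5, 23.5]), -45.9) [0.0407 0.0456 0.0468]
```

```bash
python3 -m creep '[[-0.0245,-0.0412,0,0,0.06],[-0.0245,-0.0412,0,0,0.06],[-0.0245,-0.0412,0,0,0.06],[-0.0245,-0.0412,0,0,0.06],[-0.0245,-0.0412,0,0,0.06],[-0.0242,-0.0408,0,0,0.06],[0,0,0,0,0.06],[0,0,0,0,0.06]]' >/dev/null
python3 - <<'E'
from h import *
from rig import *
d=get_image('wrist');cv2.imwrite("pics/w6.png",d["pixels"][:,:,::-1]);W=cloud(d);px=d['pixels'].astype(int);m=(px[...,0]-px[...,2]>50)&(d['depth']>.05)&(W[...,2]>.055)&(W[...,2]<.066)
c,s,a=rect(W[m]);print(m.sum(),c,s,a,np.percentile(W[m][:,2],[2,50,98]))
go(.4239,-.1543,.054,11);go(c[0]/1e3,c[1]/1e3,.054)
E
```

```text
1158 [ 421.8 -155.7] [23.2 23.5] -35.2 [0.0553853  0.05952361 0.06086588]
at [ 0.422  -0.154   0.1197] phi 10.7 w 0.0599 F [-0.7 -0.2  0.6] t 22.4 tips 0.0220
shift [-0.0007  0.0018  0.0657] dist 0.066 turn -0.3
at [ 0.422  -0.154   0.1197] phi 10.7 w 0.0599 F [-0.7 -0.2  0.6] t 22.4 tips 0.0220
shift [-0.0017 -0.0005  0.0657] dist 0.066 turn None
```

View pics/w6.png

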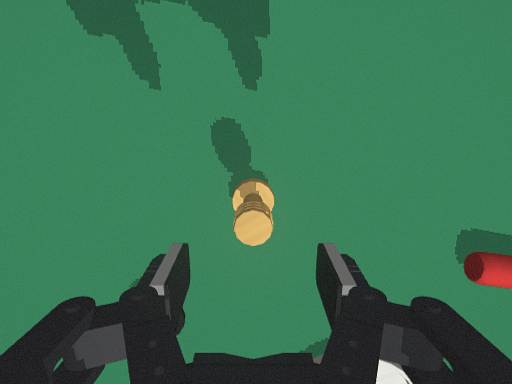

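The tall post's head is at (253,228), on the finger midline. Going down.

```bash
python3 -m creep '[[-0.001,0,0.02,0,0.06],[0,0,0.02,0,0.06],[0,0,0.015,0,0.055],[0,0,0.007,0,0.05],[0,0,0.0035,0,0.05],[0,0,0,0,0.05],[0,0,0,0,0.016],[0,0,0,0,0.016],[0,0,0,0,0.016],[0,0,0,0,0.016]]' 40|grep -E "pos|ft_|grip"
python3 -m creep '[[0,0,0,0,0.016],[0,0,0,0,0.016],[0,0,0,0,0.016],[0,0,0,0,0.016]]' 40|grep -E "pos|ft_|grip"
python3 -m creep '[[0,0,-0.01,0,0.016],[0,0,-0.02,0,0.016],[0,0,-0.03,0,0.016],[0,0,0,0,0.016],[0,0,0,0,0.016]]'|grep -E "pos|ft_|grip"
python3 - <<'E'
from h import *
from rig import *
c=np.array([.642,.0095]);t=np.radians(11);e=c-.027*np.array([-np.sin(t),np.cos(t)]);print(e)
go(*e,.11,11)
E
```

```text
position: [0.4223, -0.1552, 0.0549]
ft_force: [0.2, 0.8, 6.3]
grip_width: 0.0225
gripper_force: 39.0
position: [0.4223, -0.1552, 0.0549]
ft_force: [-2.0, 0.5, 7.5]
grip_width: 0.0229
gripper_force: 39.0
position: [0.422, -0.155, 0.1147]
ft_force: [-0.0, 0.7, -3.2]
grip_width: 0.0226
gripper_force: 39.5
[ 0.64715184 -0.01700393]
at [ 0.422  -0.155   0.1147] phi 10.8 w 0.0226 F [-0.   0.7 -3.2] t 24.4 tips 0.0220
shift [0.0936 0.247  0.0048] dist 0.264 turn -0.2
```

```bash
python3 -m creep '[[0.0156,0.0412,0,0,0.016],[0.0156,0.0412,0,0,0.016],[0.0156,0.0412,0,0,0.016],[0.0156,0.0412,0,0,0.016],[0.0156,0.0412,0,0,0.016],[0.0156,0.0412,0,0,0.016],[0,0,0,0,0.016],[0,0,0,0,0.016],[0,0,0,0,0.016]]' |grep -E "ft_|grip"
python3 - <<'E'
from h import *
from rig import *
d=get_image('wrist');cv2.imwrite("pics/w7.png",d["pixels"][:,:,::-1])
go(.6472,-.017,.0589,11)
E
```

```text
ft_force: [-0.6, 0.0, -1.6]
grip_width: 0.0225
gripper_force: 40.0
at [ 0.6464 -0.0176  0.1138] phi 10.7 w 0.0226 F [ 0.3 -0.3 -2.2] t 25.3 tips 0.0220
shift [0.0004 0.001  0.0549] dist 0.055 turn -0.3
```

View pics/w7.png

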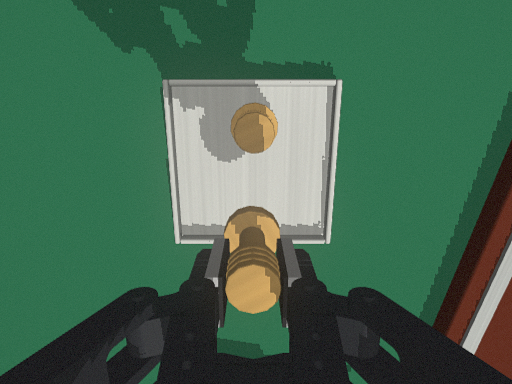

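The short post stands at (255,128) inside its tray, and the tall post hangs upright. Lowering.

```bash
python3 -m creep '[[0,0.001,0.015,0,0.016],[0,0,0.015,0,0.016],[0,0,0.012,0,0.016],[0,0,0.006,0,0.016],[0,0,0.003,0,0.016],[0,0,0.0025,0,0.016],[0,0,0,0,0.016],[0,0,0,0,0.016]]'|grep -E "pos|ft_"
python3 -m creep '[[0,0,0.0005,0,0.016],[0,0,0,0,0.016]]'|grep -E "pos|ft_"
python3 -m creep '[[0,0,0.0005,0,0.016],[0,0,0,0,0.016]]'|grep -E "pos|ft_"
```

```text
position: [0.6486, -0.0168, 0.0613]
ft_force: [0.0, 0.2, -1.2]
position: [0.6485, -0.0167, 0.0605]
ft_force: [0.1, -0.1, -2.3]
position: [0.6484, -0.0167, 0.0598]
ft_force: [0.7, 0.6, -2.1]
```

```bash
python3 -m creep '[[0,0,0.0005,0,0.016],[0,0,0,0,0.016]]'|grep -E "pos|ft_"
python3 -m creep '[[0,0,0.0005,0,0.016],[0,0,0,0,0.016]]'|grep -E "pos|ft_"
python3 -m creep '[[0,0,0.0003,0,0.016],[0,0,0,0,0.016]]'|grep -E "pos|ft_"
```

```text
position: [0.6484, -0.0167, 0.0592]
ft_force: [-0.0, 1.0, -1.4]
position: [0.6484, -0.0168, 0.059]
ft_force: [-0.9, 0.7, -0.6]
position: [0.6485, -0.0168, 0.059]
ft_force: [-2.1, 0.1, 4.2]
```

```bash
python3 -m creep '[[0,0,0,0,0.026],[0,0,0,0,0.035],[0,0,0,0,0.042],[0,0,0,0,0.042],[0,0,-0.01,0,0.05],[0,0,-0.03,0,0.065],[0,0,-0.03,0,0.065],[0,0,0,0,0.065]]' 40 | grep -E "pos|ft_|grip_w"
python3 -c "
from h import *;from rig import *
go(.3646,-.275,.12,11)
d=get_image('wrist');W=cloud(d);px=d['pixels'].astype(int);m=(px[...,0]-px[...,2]>50)&(d['depth']>.05)&(W[...,2]>.055)&(W[...,2]<.075)
print(rect(W[m]),np.percentile(W[m][:,2],[2,50,98]).round(4))
"
```

```text
position: [0.6502, -0.017, 0.1337]
ft_force: [0.7, -0.1, 0.4]
grip_width: 0.0651
at [ 0.6502 -0.017   0.1337] phi 10.8 w 0.0651 F [ 0.7 -0.1  0.4] t 27.9 tips 0.0220
shift [-0.2    -0.3289  0.0118] dist 0.385 turn -0.2
(array([648.1, -17.5]), array([23.5, 23.5]), 45.9) [0.0584 0.0635 0.0649]
```

```bash
python3 -m creep '[[-0.025,-0.0411,0,0,0.065],[-0.025,-0.0411,0,0,0.065],[-0.025,-0.0411,0,0,0.065],[-0.025,-0.0411,0,0,0.065],[-0.025,-0.0411,0,0,0.065],[-0.025,-0.0411,0,0,0.065],[-0.025,-0.0411,0,0,0.065],[-0.025,-0.0411,0,0,0.065],[0,0,0,0,0.065],[0,0,0,0,0.065]]' >/dev/null
python3 - <<'E'
from h import *
from rig import *
d=get_image('wrist');cv2.imwrite("pics/w8.png",d["pixels"][:,:,::-1]);W=cloud(d)
m=(d['depth']>.05)&(W[...,2]>.023)&(W[...,2]<.032)&(np.abs(W[...,0]-.3646)<.03)&(np.abs(W[...,1]+.275)<.03)
c,s,a=rect(W[m]);print(m.sum(),c,s,a)
go(.3646,-.275,.032,11);go(c[0]/1e3,c[1]/1e3,.032)
E
```

```text
1605 [ 362.  -277.8] [32.8 33.3] 9.7
at [ 0.3627 -0.2743  0.1283] phi 10.7 w 0.0652 F [0.6 0.3 0.1] t 29.0 tips 0.0220
shift [-0.0011  0.0017  0.0963] dist 0.096 turn -0.3
at [ 0.3627 -0.2743  0.1283] phi 10.7 w 0.0652 F [0.6 0.3 0.1] t 29.0 tips 0.0220
shift [-0.0033 -0.0014  0.0963] dist 0.096 turn None
```

View pics/w8.png

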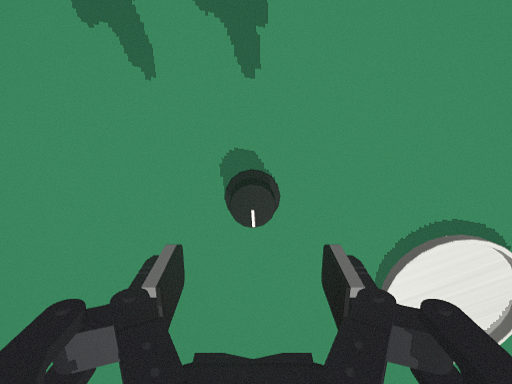

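The knob is at (252,200), on the midline, and the pointer is visible on top. I'll grip it with the tips above the skirt.

```bash
python3 -m creep '[[-0.0025,-0.0005,0.02,0,0.065],[0,0,0.02,0,0.065],[0,0,0.02,0,0.06],[0,0,0.02,0,0.06],[0,0,0.01,0,0.06],[0,0,0.0055,0,0.06],[0,0,0,0,0.06],[0,0,0,0,0.028],[0,0,0,0,0.028],[0,0,0,0,0.028]]' 30|grep -E "pos|ft_|grip"
python3 -m creep '[[0,0,0,0,0.028],[0,0,0,0,0.028],[0,0,0,0,0.028],[0,0,0,0,0.028]]' 30|grep -E "pos|ft_|grip"
python3 -m creep '[[0,0,-0.01,0,0.028],[0,0,-0.02,0,0.028],[0,0,-0.03,0,0.028],[0,0,0,0,0.028],[0,0,0,0,0.028]]'|grep -E "pos|ft_|grip"
python3 -c "
from h import *
go(.5503,-.3362,.095,11)"
```

```text
position: [0.363, -0.2774, 0.0339]
ft_force: [0.2, 1.1, 5.4]
grip_width: 0.033
gripper_force: 29.5
position: [0.363, -0.2774, 0.0338]
ft_force: [1.3, 1.9, 5.8]
grip_width: 0.0322
gripper_force: 29.5
position: [0.3627, -0.2773, 0.0937]
ft_force: [-0.0, -0.3, -1.0]
grip_width: 0.0329
gripper_force: 30.0
at [ 0.3627 -0.2773  0.0937] phi 10.8 w 0.0329 F [-0.  -0.3 -1. ] t 30.9 tips 0.0220
shift [-0.0929  0.1733 -0.001 ] dist 0.197 turn -0.2
```

```bash
python3 -m creep '[[-0.0186,0.0347,0,0,0.028],[-0.0186,0.0347,0,0,0.028],[-0.0186,0.0347,0,0,0.028],[-0.0186,0.0347,0,0,0.028],[-0.0186,0.0347,0,0,0.028],[0,0,0,0,0.028],[0,0,0,0,0.028],[0,0,0,0,0.028]]' |grep -E "ft_|grip"
python3 - <<'E'
from h import *
from rig import *
d=get_image('wrist');cv2.imwrite("pics/w9.png",d["pixels"][:,:,::-1])
go(.5503,-.3362,.0378,11)
E
```

```text
ft_force: [-0.2, 0.4, -1.2]
grip_width: 0.0326
gripper_force: 30.2
at [ 0.5495 -0.3358  0.0926] phi 10.7 w 0.0326 F [-0.5  0.8 -1.2] t 31.8 tips 0.0220
shift [-0.0006  0.0008  0.0548] dist 0.055 turn -0.3
```

View pics/w9.png

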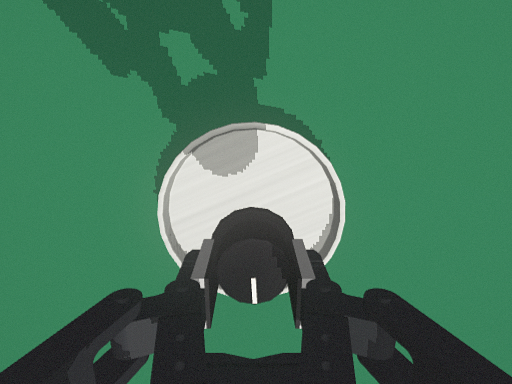

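The knob hangs level over the dish, whose centre is at column 252. Lowering.

```bash
python3 -m creep '[[0,0,0.015,0,0.028],[0,0,0.015,0,0.028],[0,0,0.012,0,0.028],[0,0,0.006,0,0.028],[0,0,0.003,0,0.028],[0,0,0.002,0,0.028],[0,0,0.001,0,0.028],[0,0,0,0,0.028],[0,0,0,0,0.028]]'|grep -E "pos|ft_"
python3 -m creep '[[0,0,0.0005,0,0.028],[0,0,0,0,0.028]]'|grep -E "pos|ft_"
python3 -m creep '[[0,0,0.0005,0,0.028],[0,0,0,0,0.028]]'|grep -E "pos|ft_"
```

```text
position: [0.5506, -0.3362, 0.0394]
ft_force: [-0.0, -0.2, -0.8]
position: [0.5505, -0.3361, 0.0386]
ft_force: [0.6, -1.3, -0.4]
position: [0.5505, -0.3361, 0.038]
ft_force: [-0.3, 0.5, -0.9]
```

```bash
python3 -m creep '[[0,0,0.0004,0,0.028],[0,0,0,0,0.028]]'|grep -E "pos|ft_"
python3 -m creep '[[0,0,0.0004,0,0.028],[0,0,0,0,0.028]]'|grep -E "pos|ft_"
```

```text
position: [0.5505, -0.3361, 0.0379]
ft_force: [-0.9, 1.1, 3.5]
position: [0.5505, -0.3361, 0.0379]
ft_force: [-3.4, 2.2, 5.7]
```

```bash
python3 -m creep '[[0,0,0,0,0.037],[0,0,0,0,0.045],[0,0,0,0,0.052],[0,0,0,0,0.052],[0,0,-0.01,0,0.055],[0,0,-0.03,0,0.06],[0,0,-0.04,0,0.06],[0,0,-0.04,0,0.06],[0,-0.04,-0.02,0,0.06],[0,-0.04,-0.02,0,0.06]]' 30 | grep -E "pos|ft_|grip_w"
python3 -m creep '[[0,-0.04,0,0,0.06],[0,-0.04,0,0,0.06],[0,-0.04,0,0,0.06],[-0.03,-0.03,0,0,0.06],[-0.03,-0.03,0,0,0.06],[0,0,0,0,0.06],[0,0,0,0,0.06]]' 30 | grep -E "pos|ft_|grip_w"
python3 - <<'E'
from h import *
from rig import *
for n in("top","side"):
    d=get_image(n);np.savez(f"pics/{n}1.npz",**d)
    cv2.imwrite(f"pics/{n}1.png",cv2.resize(d["pixels"][:,:,::-1],(800,600),interpolation=cv2.INTER_CUBIC))
E
```

```text
position: [0.4714, -0.3509, 0.1992]
ft_force: [-0.2, -0.9, -0.4]
grip_width: 0.0601
position: [0.3058, -0.444, 0.1976]
ft_force: [-0.2, -0.8, 0.6]
grip_width: 0.0601
```

View pics/top1.png

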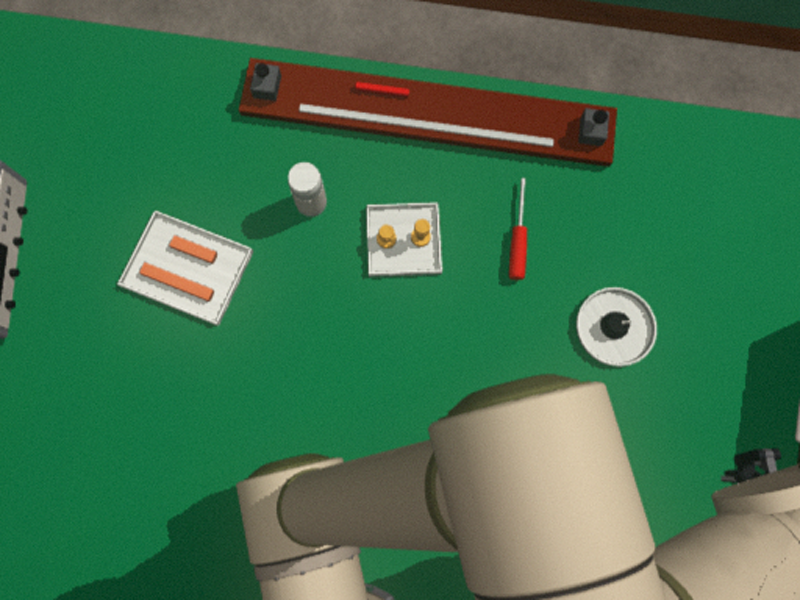

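View pics/side1.png

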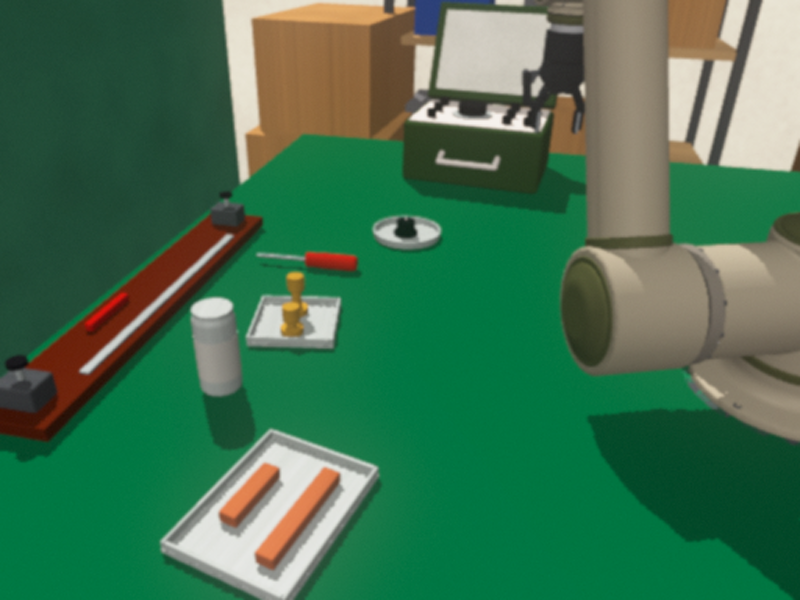

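Both views show every part in its tray. The bars are flat and parallel at (193,249) and (177,282), the posts upright at (387,236) and (422,232), and the knob skirt down at (615,325). The can and screwdriver haven't moved, and the arm is clear.

```bash
python3 -c "from rig import *;print(close_job())"
```

```text
the job is handed in; nothing more can be done
None
```

The job is handed in at about 34 s of the 128 s allowed: both bars lie flat along the oblong tray, both posts stand upright in the square tray, the knob is skirt down in the round dish, and the spray can and screwdriver have not moved.

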